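# Snap the cover onto the kiln's control box

## Task

Refit the metal cover on the kiln's open control box: pick it up by its grip bar, set its four holes over the four snap standoffs, let go of it, and only then, with closed fingers, press the plate down beside one standoff after another until every one has clicked through and the cover lies home on all four. How deep it must go differs each time, so press slowly and by feel, never with more than 40 N. Leave the pottery and the jar alone.

Things in the scene. Friction and masses are not known exactly. Their poses are not given: they have to be found in the camera images.
- box: The open control box, fixed: a grey metal tray 186 x 146 mm, its walls 30 mm high above its origin (centre of the tray's underside). It stands on a rubber foot that raises it 0 to 12 mm off the table, different each time. x along its long side, z up
- rim (a point): Middle of the tray at the height of its rim, 30 mm above the box's origin; x along the tray's long side, z up. Four white nylon standoffs stand on a bracket inside, at x = +-65, y = +-45 mm from here. The bracket was set by hand: the standoffs' shoulders, on which the cover finally lies, are 2 to 12 mm above the rim, all four alike, not measured
- post0 (a point): Point on the axis of the standoff at x = 65, y = 45 mm, at the rim's height. All four are alike: shoulder 19 mm wide; above it a post 9 mm wide up to 21 mm over the shoulder, then a cone to a 3 mm tip at 28 mm; on its +x and -x sides sprung barbs, ramps that leave the post at 21 mm and spread to 16 mm overall at 6 mm, with a sharp under-edge
- barb0a (a joint): Barb on the +x side of the standoff at x = 65, y = 45 mm: 0 m sprung out, grows as the cover's hole pushes it in (about 0.002 m while the cover passes, at most 0.0042)
- barb0b (a joint): Barb on the -x side of the standoff at x = 65, y = 45 mm: 0 m sprung out, grows as the cover's hole pushes it in (about 0.002 m while the cover passes, at most 0.0042)
- barb1a (a joint): Barb on the +x side of the standoff at x = -65, y = 45 mm: 0 m sprung out, grows as the cover's hole pushes it in (about 0.002 m while the cover passes, at most 0.0042)
- barb1b (a joint): Barb on the -x side of the standoff at x = -65, y = 45 mm: 0 m sprung out, grows as the cover's hole pushes it in (about 0.002 m while the cover passes, at most 0.0042)
- barb2a (a joint): Barb on the +x side of the standoff at x = -65, y = -45 mm: 0 m sprung out, grows as the cover's hole pushes it in (about 0.002 m while the cover passes, at most 0.0042)
- barb2b (a joint): Barb on the -x side of the standoff at x = -65, y = -45 mm: 0 m sprung out, grows as the cover's hole pushes it in (about 0.002 m while the cover passes, at most 0.0042)
- barb3a (a joint): Barb on the +x side of the standoff at x = 65, y = -45 mm: 0 m sprung out, grows as the cover's hole pushes it in (about 0.002 m while the cover passes, at most 0.0042)
- barb3b (a joint): Barb on the -x side of the standoff at x = 65, y = -45 mm: 0 m sprung out, grows as the cover's hole pushes it in (about 0.002 m while the cover passes, at most 0.0042)
- grip (a point): Middle of the black grip bar on the cover, half-way up the bar, 22 mm above the cover's underside. The bar is 50 mm long (x), 14 mm wide (y) and 28 mm high, standing on the middle of the plate's top; grip it across y
- under (a point): Middle of the cover's underside; x along the cover's long side, z up through the grip bar. The cover is a loose grey-painted aluminium plate 170 x 130 x 4 mm, about 0.26 kg, lying flat on the table, bar upwards. Either way round (half a turn) fits. Laid on the standoffs it rests on the ramps, its underside about 14 mm above the shoulders
- hole0 (a point): Centre, at the underside, of the cover's square 12 mm hole at x = 65, y = 45 mm from the middle. Pushing a standoff through takes about 3 to 6 N there; it clicks with the underside 2 mm above the shoulder, then meets the rigid shoulder. Some 15 N pressed on the plate beside it is plenty
- hole1 (a point): Centre, at the underside, of the cover's square 12 mm hole at x = -65, y = 45 mm from the middle. Pushing a standoff through takes about 3 to 6 N there; it clicks with the underside 2 mm above the shoulder, then meets the rigid shoulder. Some 15 N pressed on the plate beside it is plenty
- hole2 (a point): Centre, at the underside, of the cover's square 12 mm hole at x = -65, y = -45 mm from the middle. Pushing a standoff through takes about 3 to 6 N there; it clicks with the underside 2 mm above the shoulder, then meets the rigid shoulder. Some 15 N pressed on the plate beside it is plenty
- hole3 (a point): Centre, at the underside, of the cover's square 12 mm hole at x = 65, y = -45 mm from the middle. Pushing a standoff through takes about 3 to 6 N there; it clicks with the underside 2 mm above the shoulder, then meets the rigid shoulder. Some 15 N pressed on the plate beside it is plenty
- bowl: Bystander: bisque bowl 110 mm wide, 60 mm high; origin at the centre of its underside
- jar: Bystander: lidded glass jar 60 mm wide, 85 mm high; origin at the centre of its underside
- cup: Bystander: bisque cup 80 mm wide, 75 mm high; origin at the centre of its underside
There are look-alikes about, which are no part of the job. Of the things like the part that bears grip, leave any that is pink, red or yellow; of the rest the larger one is meant.

How it is judged:
By the outcome, as a careful person would: the job done as asked, in the order asked, and still so for the second after the job is handed in, with the robot touching nothing.
It also fails if it takes over 64 s, if anything falls off the work surface, if the arm or the gripper's body presses on something with over 40 N, if the wrist force passes 120 N, or if a joint passes its speed limit or range.

## Robot

A 6-joint arm with a two-finger parallel gripper is mounted at the origin on the work surface. World frame = base frame: x ahead of the robot, y to its left, z up, the work surface at z = 0. Lengths are in m, angles in rad, forces in N, time in s.
With the tool pointing down it reaches from about 0.3 to 0.775 m from the base axis. Payload 14.6 kg.
Tool frame: the origin (TCP) lies midway between the tips of the shut fingers; the grasp point (between the pads) lies 19 mm behind it (ctrl.pinch_z is the distance from the TCP to the grasp point, in m); z points along the fingers, y is the line along which they close (so a half turn about z gives the same grasp; the last joint's range is limited). The gripper opens to 94 mm and grips with 3 to 60 N. Pads are 16 mm wide; open, the fingers measure 119 mm over their backs; the gripper's body (75 mm by 177 mm) begins 78 mm behind the grasp point.
Start: joints at [-0.067, 0.3, 1.521, -0, 1.321, -0.067], TCP at [0.55, -0, 0.175] pointing down, gripper open.
Joint ranges: [-3.03, 3.03], [-0.79, 2.21], [0.23, 2.52], [-1.04, 4.18], [0, 3.07], [-2.55, 2.55]. Speed limits (rad/s): [2.22, 2.22, 2.57, 3.14, 3.14, 3.14].

## Interface

Orientations are given as [roll, pitch, yaw] about the fixed x, y, z axes, in that order (R = Rz(yaw) Ry(pitch) Rx(roll)).
In Python, from station import ctrl gives the robot as it stands.
- The arm moves only by the tool jog_arm, never from a script. Its argument "motion" is a list of rows, each a list of 7 numbers: the shift along the tool's x, y, z in m, then the turn, a rotation vector about the tool's x, y, z in rad, then the opening, from -1 (shut) to 1 (fully open). In form: [[tx, ty, tz, rx, ry, rz, gripper], ...]. A call has 1 to 5 rows; each row shifts and turns the commanded pose from where the row before left it, along the tool's axes as they then stand; what a row does not reach is not made up. A row lasts 1/10 s, in which the tool goes at most 50 mm and 8.59 degrees, less where a joint would pass 70% of its speed; a pose out of reach is approached as far as the arm can. A call is refused whole if a number of a shift passes 0.05 or a number of a turn 0.15, either way. A call with a gripper value outside its range is refused whole. The fingers move at their own pace and stop on an object; "squeeze" is the grip in N (left out, the last holds). Time passes only in rows, so rows that do not move let the fingers close. It gives the time, the measured TCP pose, the force, the opening and the grip force at its end, in the units of the state.
- ctrl.get_obs(): the state, without advancing time (a new reading comes with each control period).
- ctrl.camera(name): name is "scene" or "side" or "wrist"; returns the picture (480x640x3 uint8, red, green, blue); there is no depth.
- ctrl.camera_model(name): a dict with "intrinsics" (3x3 intrinsics, pixels), "k1" (the pictures are not rectified: a ray, as slopes to the right and down, at radius r is drawn at 1 + k1 r^2 times it, then the intrinsics apply), "rvec" (rotation vector, rad) and "tvec" (3), from world to camera coordinates, as OpenCV has them. Camera axes: x right, y down, z forward; pixel columns grow to the right and rows downward; lengths in m; the calibration is good to about 2 mm. A picture is of the moment at which its call begins: read the wrist's pose just before it. camera_model takes no time and is no camera call; for the wrist camera it gives the pose at the moment of the call.
- ctrl.hand_in(): hands the job in; it is judged then, once.
The state is a dict: "time_s": time; "qpos": joint angles; "joint_vel": joint speeds; "tau": joint torques, N m; "ee_pos": TCP position; "eef_rot": TCP orientation; "force": force on the tool from outside, world axes, zero at the start; "moment": the same for the moment, N m; "grip_width": finger opening in m; "grip_force": force on a finger pad.
Only numpy, scipy, OpenCV 4.12 (cv2) and the standard library are available. Lean on these libraries where they do the work, as an engineer would, in place of code of your own. Each camera call takes 0.05 s, during which the arm holds its last target. There are 200 camera calls.

## Working session

There is one attempt and no reset: what is moved stays moved. The work goes in short steps, Python scripts to look and compute and a tool call to move; the robot and the scene stay as the last step left them, time stands still between calls to the robot, and variables do not carry over. Pictures are saved under pics/ and viewed, at most 10 in all, crops included, and the job is handed in when it is done.

Besides the shell and the picture viewer there is one more tool, called after "Emit:" as name(argument=value, ...), one argument or row to a line, values as JSON. jog_arm: Moves the arm, as the interface text tells. Its arguments: {"type":"object","properties":{"motion":{"type":"array"},"squeeze":{"type":"number"}},"required":["motion"]}

```bash
mkdir -p pics
cat > h.py <<'E'
import numpy as np, cv2
from station import ctrl
def snap(n,f):
    m=ctrl.camera_model(n); im=ctrl.camera(n); cv2.imwrite(f'pics/{f}.png',im[:,:,::-1]); np.save(f'pics/{f}.npy',dict(m=m),allow_pickle=True); return im,m
def load(f):
    return cv2.imread(f'pics/{f}.png'), np.load(f'pics/{f}.npy',allow_pickle=True).item()['m']
def D(m): return np.array([m['k1'],0,0,0,0.])
# k1: draws at (1+k1 r^2), same as OpenCV distortion
def proj(m,P):
    return cv2.projectPoints(np.float64(P).reshape(-1,1,3),np.float64(m['rvec']),np.float64(m['tvec']),np.float64(m['intrinsics']),D(m))[0].reshape(-1,2)
def ray(m,uv):
    p=cv2.undistortPoints(np.float64(uv).reshape(-1,1,2),np.float64(m['intrinsics']),D(m)).reshape(-1,2)
    R=cv2.Rodrigues(np.float64(m['rvec']))[0]; c=-R.T@np.float64(m['tvec']).ravel()
    return c, np.c_[p,np.ones(len(p))]@R
def onz(m,uv,z):
    c,d=ray(m,uv); return c+d*((z-c[2])/d[:,2])[:,None]
E
python3 - <<'E'
from h import *
a,m=snap('scene','s0');b,m2=snap('side','d0');w,m3=snap('wrist','w0')
for x in (m,m2,m3): 
    R=cv2.Rodrigues(np.float64(x['rvec']))[0]; print((-R.T@np.float64(x['tvec']).ravel()).round(3),x['k1'])
print(ctrl.get_obs())
cv2.imwrite('pics/j0.png',np.vstack([np.hstack([cv2.resize(i,(400,300)) for i in (b,w)])])[:,:,::-1])
E
```

```text
[1.319 0.092 0.857] 0.017542715049779545
[ 0.292 -0.796  0.66 ] -0.0021747273139870542
[0.55  0.083 0.385] -0.03931019845156909
{'time_s': 0.15, 'qpos': array([-6.65462978e-02,  3.00303981e-01,  1.52145402e+00, -1.06842163e-06,
        1.32072218e+00, -6.66152452e-02]), 'joint_vel': array([-1.37787876e-03, -1.92955074e-03, -3.24778137e-03, -1.13878845e-05,
       -1.74692109e-03,  1.17914778e-03]), 'tau': array([-2.50185103e-04, -5.31960297e+01, -3.52822959e+01,  7.07691838e-02,
        2.35654798e-02, -3.66386917e-05]), 'ee_pos': array([5.49760211e-01, 4.22713392e-05, 1.74831770e-01]), 'eef_rot': array([-3.14070703e+00, -5.80464632e-05,  1.57086551e+00]), 'force': array([ 0.44736843, -0.07477758, -0.05761063]), 'moment': array([ 0.0065065 , -0.0003299 , -0.03609136]), 'grip_force': 0.0, 'grip_width': 0.09438156440269381}
```

View pics/s0.png

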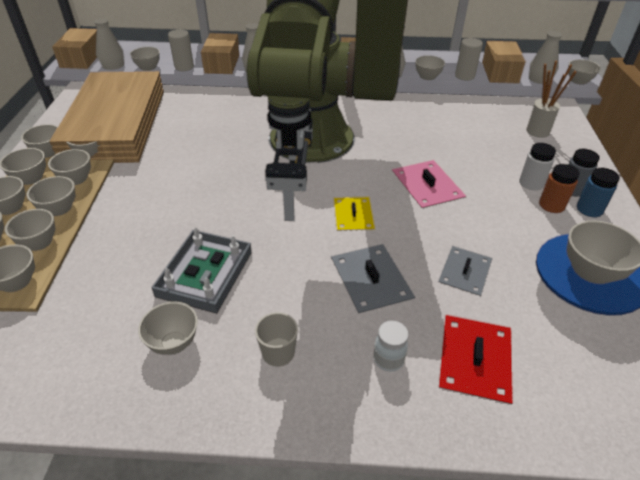

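View pics/j0.png

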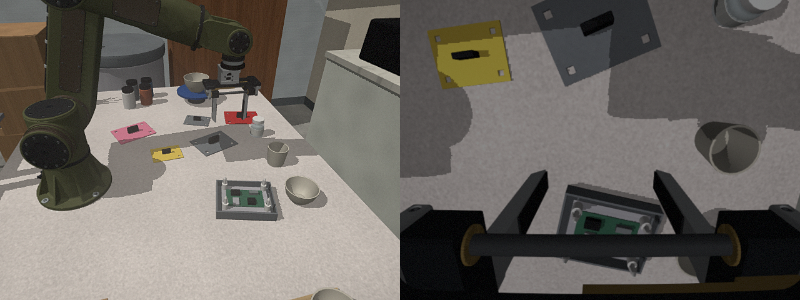

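The scene shows five plates: pink (429,182), yellow (354,213), large grey (372,275), small grey (466,268) and red (477,357). I pick the large grey one at (372,275). The box is at about (204,269).

Run:
```python
from h import *
a,_=load('s0');b,_=load('d0');w,_=load('w0')
A=cv2.resize(a[222:317,150:420],None,fx=2.96,fy=2.96,interpolation=cv2.INTER_CUBIC)
B=cv2.resize(b[280:360,335:450],(400,278),interpolation=cv2.INTER_CUBIC)
W=cv2.resize(w[0:150,200:440],(400,250),interpolation=cv2.INTER_CUBIC)
c=np.zeros((600,800,3),np.uint8); c[:A.shape[0],:A.shape[1]]=A; c[300:578,:400]=B; c[300:550,400:]=W
cv2.imwrite('pics/c0.png',c); print(A.shape)
```

```text
(281, 799, 3)
```

View pics/c0.png

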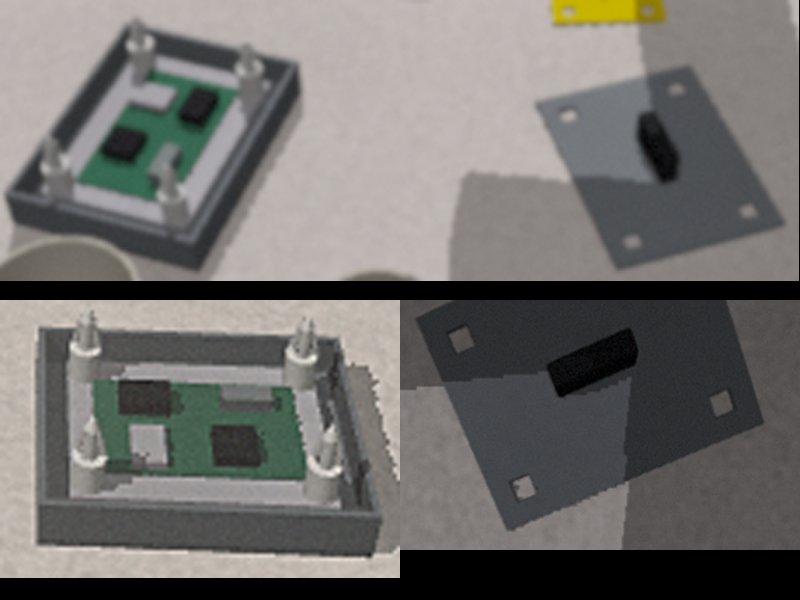

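The crop confirms it: a grey plate with four square holes and a black bar. The tray shows four white standoffs, with tips at crop (137,20), (248,46), (52,140) and (167,168).

Run:
```python
from h import *
from scipy.optimize import least_squares
_,ms=load('s0');_,md=load('d0');_,mw=load('w0')
S=lambda L:np.array(L)/2.96+[150,222]-.5*0
Dd=lambda L:(np.array(L)-[0,300])/np.array([400/115,278/80])+[335,280]
W=lambda L:(np.array(L)-[400,300])/1.6667+[200,0]
# cover
H=np.array([[65,45],[-65,45],[-65,-45],[65,-45]])/1e3
hs=S([[569,115],[677,90],[749,212],[632,242]]); hw=W([[461,339],[721,404],[523,487]])
print('scene z4',onz(ms,hs,.003).round(4).tolist()); print('wrist',onz(mw,hw,.003).round(4).tolist())
ps=onz(ms,hs,.003); print('centre',ps.mean(0)); 
for i in range(4): d=ps[(i+1)%4]-ps[i]; print(np.hypot(*d[:2]).round(4),np.degrees(np.arctan2(d[1],d[0])).round(1))
pw=onz(mw,hw,.003); print('wr centre(diag)',(pw[1]+pw[2])/2, [np.hypot(*(pw[i]-pw[j])[:2]).round(4) for i,j in((0,1),(0,2),(1,2))],np.degrees(np.arctan2(*(pw[0]-pw[1])[1::-1])),np.degrees(np.arctan2(*(pw[0]-pw[2])[1::-1])))
# box
ts=S([[137,20],[248,46],[52,140],[167,168]]); td=Dd([[86,312],[306,320],[91,418],[330,428]])
for n,z in(('z.07',.07),('z.08',.08)):
    print(n,onz(ms,ts,z)[:,:2].round(3).tolist(),onz(md,td,z)[:,:2].round(3).tolist())
rs=S([[128,27],[299,63],[8,192],[192,240]]); rd=Dd([[38,328],[340,339],[38,515],[379,520]])
print('rim',onz(ms,rs,.036)[:,:2].round(3).tolist(),onz(md,rd,.036)[:,:2].round(3).tolist())
```

```text
scene z4 [[0.5038, 0.1053, 0.003], [0.4713, 0.1883, 0.003], [0.5911, 0.2369, 0.003], [0.6243, 0.1528, 0.003]]
wrist [[0.4671, 0.1868, 0.003], [0.621, 0.1511, 0.003], [0.5008, 0.1036, 0.003]]
centre [0.54762053 0.17083469 0.003     ]
0.0892 111.4
0.1293 22.1
0.0904 -68.4
0.1296 -158.5
wr centre(diag) [0.56087025 0.12735121 0.003     ] [np.float64(0.1579), np.float64(0.0897), np.float64(0.1293)] 166.96053783594076 112.02221263324303
z.07 [[0.492, -0.221], [0.514, -0.133], [0.616, -0.251], [0.636, -0.167]] [[0.507, -0.142], [0.633, -0.174], [0.487, -0.227], [0.612, -0.26]]
z.08 [[0.502, -0.217], [0.524, -0.13], [0.625, -0.247], [0.644, -0.164]] [[0.504, -0.153], [0.627, -0.184], [0.483, -0.237], [0.606, -0.269]]
rim [[0.464, -0.239], [0.495, -0.101], [0.636, -0.283], [0.669, -0.147]] [[0.487, -0.113], [0.666, -0.159], [0.45, -0.26], [0.629, -0.298]]
```

Emit:
jog_arm(
  motion=[
    [0.0425,-0.001,0,0,0,0,1],
    [0.0425,-0.001,0,0,0,0,1],
    [0.0425,-0.001,0,0,0,0,1],
    [0.0425,-0.001,0,0,0,0,1],
    [0,0,0,0,0,0.149,1],
  ],
)

```text
time_s: 0.65
ee_pos: [0.5452, 0.1741, 0.1748]
eef_rot: [-3.141, -0.0, 1.425]
force: [-0.5, -1.1, -0.2]
grip_width: 0.094
grip_force: 0.0
```

Emit:
jog_arm(
  motion=[
    [0,0,0,0,0,0.149,1],
    [0,0,0,0,0,0.149,1],
    [0,0,0,0,0,0.149,1],
    [0,0,0,0,0,0.149,1],
    [0,0,0,0,0,0.149,1],
  ],
)

```text
time_s: 1.15
ee_pos: [0.5459, 0.17, 0.175]
eef_rot: [-3.141, 0.0, 0.671]
force: [-0.2, 0.5, -0.0]
grip_width: 0.0944
grip_force: 0.0
```

Emit:
jog_arm(
  motion=[
    [0,0,0,0,0,0.149,1],
    [0,0,0,0,0,0.149,1],
    [0,0,0.02,0,0,0,1],
    [0,0,0.02,0,0,0,1],
    [0,0,0,0,0,0,1],
  ],
)

```text
time_s: 1.65
ee_pos: [0.5447, 0.1697, 0.1327]
eef_rot: [-3.141, 0.005, 0.379]
force: [-0.3, 0.3, 0.2]
grip_width: 0.0936
grip_force: 0.0
```

Run:
```python
from h import *
from scipy.optimize import least_squares
print({k:np.round(v,4) for k,v in ctrl.get_obs().items() if k in('ee_pos','eef_rot','force','qpos')})
w,m=snap('wrist','w1')
c=np.deg2rad(21.8);R=np.array([[np.cos(c),-np.sin(c)],[np.sin(c),np.cos(c)]])
cen=np.array([.546,.170])
def P(x,y,z): return [*(cen+R@[x,y]),z]
pts=[P(sx*.065,sy*.045,.004) for sx,sy in((1,1),(-1,1),(-1,-1),(1,-1))]+[P(0,0,.032)]
uv=proj(m,pts); print(uv.round(1))
v=w[:,:,::-1].copy()
for q in uv: cv2.circle(v,tuple(int(t) for t in q),3,(0,0,255),1)
cv2.imwrite('pics/w1v.png',v)
# box LSQ
_,ms=load('s0');_,md=load('d0')
S=lambda L:np.array(L)/2.96+[150,222]
Dd=lambda L:(np.array(L)-[0,300])/np.array([400/115,278/80])+[335,280]
sg=np.array([[1,1],[-1,1],[-1,-1],[1,-1]])
# order: scene0,1,2,3 -> local corner (tray x ~ world x): (-,-),(-,+),(+,-),(+,+)
so=np.array([[-1,-1],[-1,1],[1,-1],[1,1]]); do=np.array([[-1,1],[1,1],[-1,-1],[1,-1]])
ts=S([[137,20],[248,46],[52,140],[167,168]]); td=Dd([[86,312],[306,320],[91,418],[330,428]])
rs=S([[128,27],[299,63],[8,192],[192,240]]); rd=Dd([[38,328],[340,339],[38,515],[379,520]])
def f(p,full=False):
    x,y,a,zr,s=p; c,n=np.cos(a),np.sin(a);Q=np.array([[c,-n],[n,c]])
    def T(o,dx,dy,z): return np.c_[(o*[dx,dy])@Q.T+[x,y],np.full(4,z)]
    return np.concatenate([(proj(ms,T(so,.065,.045,zr+s+.027))-ts).ravel(),(proj(md,T(do,.065,.045,zr+s+.027))-td).ravel(),(proj(ms,T(so,.093,.073,zr))-rs).ravel(),(proj(md,T(do,.093,.073,zr))-rd).ravel()])
r=least_squares(f,[.56,-.2,-.25,.036,.007],loss='soft_l1'); print(r.x,np.degrees(r.x[2]),np.abs(r.fun).mean()); print(r.fun.round(1))
```

```text
{'qpos': array([2.3780e-01, 3.8510e-01, 1.5088e+00, 1.0000e-04, 1.2524e+00,
       1.4298e+00]), 'ee_pos': array([0.5447, 0.1697, 0.1327]), 'eef_rot': array([-3.1409,  0.0046,  0.3788]), 'force': array([-0.2532,  0.3016,  0.1648])}
[[273.6 149.9]
 [278.6 277.9]
 [364.9 277.7]
 [369.5 149.7]
 [321.7 224.4]]
[ 0.56105025 -0.19605932 -0.24689919  0.02695988  0.01191404] -14.146281367432064 0.7049622243055786
[-0.6 -0.1 -0.9 -0.2 -1.4  0.4 -0.4  1.1 -0.1 -0.2 -0.4 -0.3 -0.4  0.2
 -0.5 -0.1 -0.3 -0.5  0.1  1.  -1.7  1.9  0.2  2.7 -0.4 -0.2 -1.4 -0.2
 -0.6 -3.1 -0.4 -0.6]
```

View pics/w1v.png

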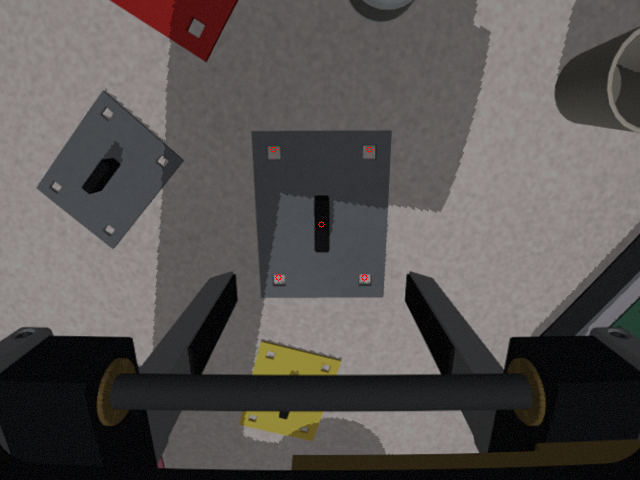

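The projected hole and bar marks sit on the real holes (about (274,152), (369,152), (365,278), (279,278)) and on the bar at (322,224), so the cover pose holds. I'm descending now.

Emit:
jog_arm(
  motion=[
    [0,0,0.03,0,0,0,1],
    [0,0,0.03,0,0,0,1],
    [0,0,0.03,0,0,0,1],
    [0,0,0.02,0,0,0,1],
    [0,0,0.01,0,0,0,1],
  ],
)

```text
time_s: 2.2
ee_pos: [0.5458, 0.17, 0.0146]
eef_rot: [-3.141, 0.001, 0.379]
force: [-0.4, -0.6, -0.0]
grip_width: 0.0939
grip_force: 0.0
```

Emit:
jog_arm(
  motion=[
    [0,0,0.004,0,0,0,1],
    [0,0,0,0,0,0,-0.3],
    [0,0,0,0,0,0,-1],
    [0,0,0,0,0,0,-1],
    [0,0,0,0,0,0,-1],
  ],
  squeeze=30,
)

```text
time_s: 2.7
ee_pos: [0.5464, 0.1701, 0.012]
eef_rot: [3.141, -0.001, 0.379]
force: [0.3, 0.1, 0.5]
grip_width: 0.0657
grip_force: 0.0
```

Emit:
jog_arm(
  motion=[
    [0,0,0,0,0,0,-1],
    [0,0,0,0,0,0,-1],
    [0,0,0,0,0,0,-1],
    [0,0,0,0,0,0,-1],
    [0,0,0,0,0,0,-1],
  ],
)

```text
time_s: 3.2
ee_pos: [0.546, 0.17, 0.0112]
eef_rot: [-3.142, 0.0, 0.379]
force: [0.0, -0.3, 0.1]
grip_width: 0.0251
grip_force: 0.0
```

Emit:
jog_arm(
  motion=[
    [0,0,0.004,0,0,0,-0.6],
    [0,0,0,0,0,0,-1],
    [0,0,0,0,0,0,-1],
    [0,0,0,0,0,0,-1],
    [0,0,0,0,0,0,-1],
  ],
  squeeze=35,
)

```text
time_s: 3.7
ee_pos: [0.546, 0.17, 0.0073]
eef_rot: [3.142, -0.0, 0.379]
force: [0.7, -0.4, 0.1]
grip_width: 0.0008
grip_force: 0.0
```

Emit:
jog_arm(
  motion=[
    [0,0,-0.002,0,0,0,-1],
    [0,0,-0.01,0,0,0,-1],
    [0,0,-0.03,0,0,0,-1],
    [0,0,-0.04,0,0,0,-1],
    [0,0,-0.04,0,0,0,-1],
  ],
)

```text
time_s: 4.2
ee_pos: [0.5457, 0.1699, 0.1314]
eef_rot: [3.142, -0.0, 0.379]
force: [0.4, 0.3, 0.2]
grip_width: 0.0005
grip_force: 0.0
```

The grip closed on nothing, so I'm looking before doing anything else.

Run:
```python
from h import *
print({k:np.round(v,4) for k,v in ctrl.get_obs().items() if k in('ee_pos','eef_rot','force','grip_width')})
w,m=snap('wrist','w2'); d,_=snap('side','d2'); s,_=snap('scene','s2')
c=np.zeros((600,800,3),np.uint8);c[:300,:400]=cv2.resize(w,(400,300))
c[:300,400:]=cv2.resize(d[130:280,260:460],(400,300),interpolation=3); c[300:,:400]=cv2.resize(s[200:350,300:500],(400,300),interpolation=3)
cv2.imwrite('pics/c2.png',c[:,:,::-1])
```

```text
{'ee_pos': array([0.5457, 0.1699, 0.1314]), 'eef_rot': array([ 3.1416, -0.    ,  0.3788]), 'force': array([0.4036, 0.2851, 0.1758]), 'grip_width': np.float64(0.0005)}
```

View pics/c2.png

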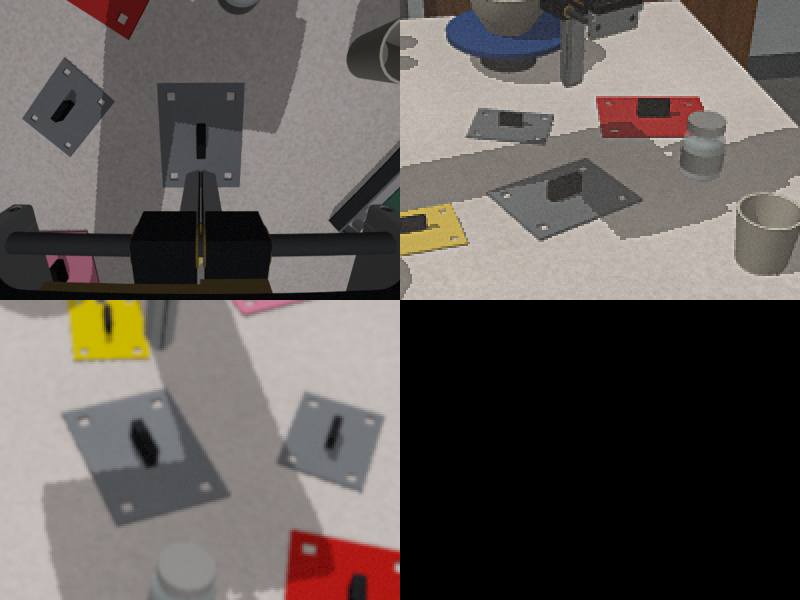

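Run:
```python
from h import *
for n in('w2','d2','s2'):
    _,m=load(n); print(n,proj(m,[[.5457,.1699,.1314],[.5457,.1699,.032],[.5457,.1699,.004]]).round(1).tolist())
```

```text
w2 [[321.5, 266.7], [321.4, 226.7], [321.4, 219.4]]
d2 [[343.0, 185.3], [341.7, 218.0], [341.4, 226.6]]
s2 [[376.1, 233.7], [372.2, 267.1], [371.2, 275.8]]
```

Run:
```python
from h import *
w,_=load('w2');d,_=load('d2');s,_=load('s2')
c=np.hstack([cv2.resize(i,(390,520),interpolation=cv2.INTER_NEAREST) for i in (s[180:260,345:405],d[120:200,315:375])])
cv2.imwrite('pics/c3.png',c)
```

```text
(no output)
```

View pics/c3.png

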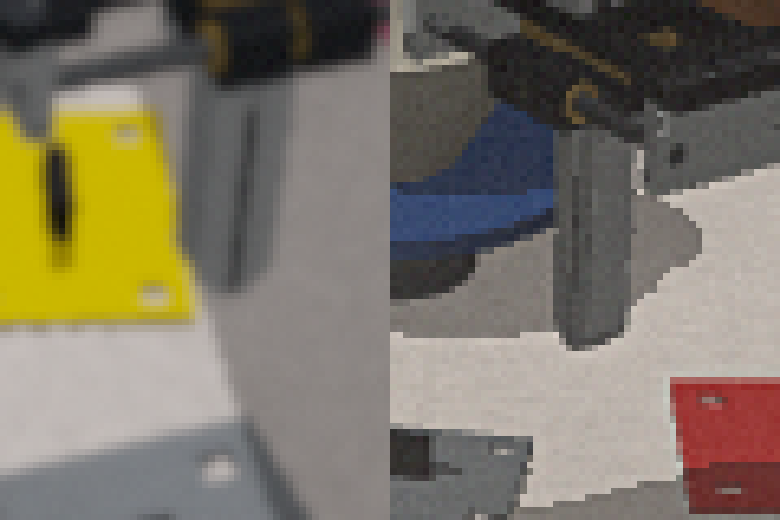

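Run:
```python
from h import *
_,ms=load('s2');_,md=load('d2');_,mw=load('w2')
A=[];b=[]
for m,u in((ms,[381,223.5]),(md,[345.5,172])):
    c,d=ray(m,[u]);d=d[0]/np.linalg.norm(d);Q=np.eye(3)-np.outer(d,d);A.append(Q);b.append(Q@c)
p=np.linalg.lstsq(np.vstack(A),np.hstack(b),rcond=None)[0];print(p,proj(ms,p),proj(md,p),proj(mw,p))
q=ctrl.get_obs();print(q['qpos'].round(4),q['ee_pos'],q['time_s'])
```

```text
[0.55261218 0.17631074 0.16576861] [[380.94665396 223.58388278]] [[345.45160684 171.94020578]] [[315.17854737 274.86014412]]
[ 0.2378  0.3842  1.5101 -0.      1.2418  1.4298] [0.54723583 0.17031156 0.13263308] 4.35
```

Run:
```python
from h import *
w,_=load('w2');s,ms=load('s0');d,md=load('d0')
print('pred s0/d0 TCP',proj(ms,[.5498,0,.1748]),proj(md,[.5498,0,.1748]),'if +33',proj(ms,[.5498,0,.208]),proj(md,[.5498,0,.208]))
a=cv2.resize(w[180:340,240:400],(260,260),interpolation=0);b=cv2.resize(s[150:250,240:340],(260,260),interpolation=0);c=cv2.resize(d[100:220,300:420],(260,260),interpolation=0)
cv2.imwrite('pics/c4.png',np.hstack([a,b,c]))
```

```text
pred s0/d0 TCP [[291.91475846 215.13645538]] [[363.64359455 203.38103035]] if +33 [[291.46688229 202.25385949]] [[364.56428952 190.09873883]]
```

View pics/c4.png

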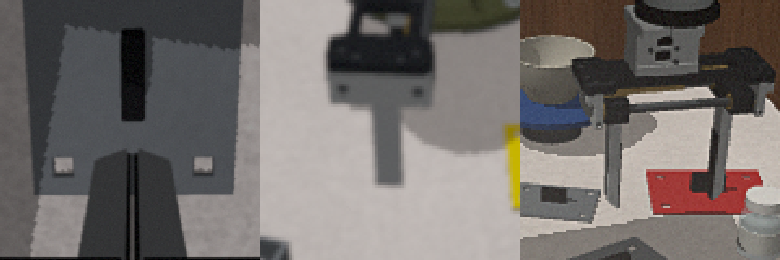

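The scene crop puts the fingertips at (381,224), the side crop at (346,172) and the wrist crop at (321,273). All of these sit about 30 mm above the reported TCP, so the fingers closed above the bar. I'll reopen, descend further by feel, and let contact with the plate calibrate the height.

Emit:
jog_arm(
  motion=[
    [0,0,0,0,0,0,0],
    [0,0,0,0,0,0,0],
    [0,0,0,0,0,0,0],
    [0,0,0,0,0,0,0],
    [0,0,0.03,0,0,0,0],
  ],
)

```text
time_s: 4.85
ee_pos: [0.5478, 0.1705, 0.1018]
eef_rot: [3.141, -0.006, 0.379]
force: [0.9, -0.2, -0.5]
grip_width: 0.0368
grip_force: 0.0
```

Emit:
jog_arm(
  motion=[
    [0,0,0.03,0,0,0,0],
    [0,0,0.03,0,0,0,0],
    [0,0,0.03,0,0,0,0],
    [0,0,0,0,0,0,0],
    [0,0,0,0,0,0,0],
  ],
)

```text
time_s: 5.35
ee_pos: [0.5461, 0.17, 0.0097]
eef_rot: [-3.142, 0.0, 0.379]
force: [0.4, -0.0, 0.8]
grip_width: 0.0471
grip_force: 0.0
```

Emit:
jog_arm(
  motion=[
    [0,0,0.007,0,0,0,0],
    [0,0,0.006,0,0,0,0],
    [0,0,0.003,0,0,0,0],
    [0,0,0,0,0,0,0],
  ],
)

```text
time_s: 5.75
ee_pos: [0.5459, 0.17, -0.0069]
eef_rot: [-3.142, 0.0, 0.379]
force: [-0.1, -0.7, -0.1]
grip_width: 0.0472
grip_force: 0.0
```

Emit:
jog_arm(
  motion=[
    [0,0,0.003,0,0,0,0],
    [0,0,0,0,0,0,0],
  ],
)

```text
time_s: 5.95
ee_pos: [0.5459, 0.17, -0.0099]
eef_rot: [-3.142, 0.0, 0.379]
force: [0.0, -0.4, -0.1]
grip_width: 0.047
grip_force: 0.0
```

Emit:
jog_arm(
  motion=[
    [0,0,0.003,0,0,0,0],
    [0,0,0.002,0,0,0,0],
    [0,0,0,0,0,0,0],
  ],
)

```text
time_s: 6.25
ee_pos: [0.5458, 0.17, -0.0151]
eef_rot: [-3.142, 0.0, 0.379]
force: [-0.4, -0.5, -0.4]
grip_width: 0.0466
grip_force: 0.0
```

Emit:
jog_arm(
  motion=[
    [0,0,0.002,0,0,0,0],
    [0,0,0,0,0,0,0],
  ],
)

```text
time_s: 6.45
ee_pos: [0.5459, 0.17, -0.017]
eef_rot: [-3.142, 0.0, 0.379]
force: [-0.7, -0.3, 0.1]
grip_width: 0.0472
grip_force: 0.0
```

Emit:
jog_arm(
  motion=[
    [0,0,0.002,0,0,0,0],
    [0,0,0,0,0,0,0],
  ],
)

```text
time_s: 6.65
ee_pos: [0.5459, 0.1699, -0.019]
eef_rot: [-3.142, 0.0, 0.379]
force: [0.4, 0.0, -0.1]
grip_width: 0.0473
grip_force: 0.0
```

Run:
```python
from h import *
d,_=snap('side','d3'); s,_=snap('scene','s3'); w,_=snap('wrist','w3')
print(ctrl.pinch_z)
c=np.hstack([cv2.resize(i,(260,390),interpolation=3) for i in (s[215:305,340:400],d[160:250,310:370],w[160:310,270:370])])
cv2.imwrite('pics/c5.png',c[:,:,::-1])
```

```text
0.0188
```

View pics/c5.png

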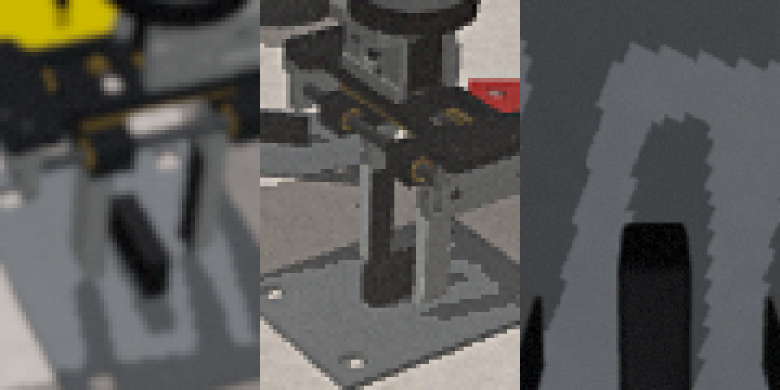

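The fingers straddle the bar (side crop (415,300)) with the tips just above the plate. I'm closing.

Emit:
jog_arm(
  motion=[
    [0,0,0,0,0,0,-1],
    [0,0,0,0,0,0,-1],
    [0,0,0,0,0,0,-1],
    [0,0,0,0,0,0,-1],
    [0,0,0,0,0,0,-1],
  ],
  squeeze=35,
)

```text
time_s: 7.3
ee_pos: [0.546, 0.17, -0.0187]
eef_rot: [3.142, 0.0, 0.379]
force: [-0.4, -0.1, 0.7]
grip_width: 0.0137
grip_force: 35.0
```

Emit:
jog_arm(
  motion=[
    [0,0,0,0,0,0,-1],
    [0,0,0,0,0,0,-1],
  ],
)

```text
time_s: 7.5
ee_pos: [0.546, 0.17, -0.0188]
eef_rot: [3.142, 0.0, 0.379]
force: [0.7, 0.3, 0.1]
grip_width: 0.0138
grip_force: 35.0
```

Emit:
jog_arm(
  motion=[
    [0,0,-0.005,0,0,0,-1],
    [0,0,-0.02,0,0,0,-1],
    [0,0,-0.04,0,0,0,-1],
    [0,0,-0.045,0,0,0,-1],
    [0,0,-0.04,0,0,0,-1],
  ],
)

```text
time_s: 8.0
ee_pos: [0.5457, 0.1699, 0.1334]
eef_rot: [-3.142, -0.0, 0.379]
force: [-0.0, -0.1, -3.4]
grip_width: 0.0138
grip_force: 35.0
```

Emit:
jog_arm(
  motion=[
    [-0.0102,0.0288,0,0,0,0,-1],
    [-0.0102,0.0288,0,0,0,0,-1],
    [-0.0102,0.0288,0,0,0,0,-1],
    [-0.0102,0.0288,0,0,0,0,-1],
    [-0.0102,0.0288,0,0,0,0,-1],
  ],
)

```text
time_s: 8.5
ee_pos: [0.5515, 0.0162, 0.1313]
eef_rot: [-3.141, 0.0, 0.379]
force: [0.8, 0.1, -2.9]
grip_width: 0.0133
grip_force: 35.0
```

Emit:
jog_arm(
  motion=[
    [-0.0102,0.0288,0,0,0,0,-1],
    [-0.0102,0.0288,0,0,0,0,-1],
    [-0.0102,0.0288,0,0,0,0,-1],
    [-0.0102,0.0288,0,0,0,0,-1],
    [-0.0102,0.0288,0,0,0,0,-1],
  ],
)

```text
time_s: 9.0
ee_pos: [0.5574, -0.1365, 0.1313]
eef_rot: [-3.141, 0.0, 0.379]
force: [0.6, 0.3, -3.1]
grip_width: 0.0135
grip_force: 35.0
```

Emit:
jog_arm(
  motion=[
    [-0.0102,0.0288,0,0,0,0,-1],
    [-0.0102,0.0288,0,0,0,0,-1],
    [0,0,0,0,0,0.08,-1],
    [0,0,0,0,0,0.125,-1],
    [0,0,0,0,0,0.125,-1],
  ],
)

```text
time_s: 9.5
ee_pos: [0.5597, -0.1965, 0.1311]
eef_rot: [-3.141, 0.001, 0.043]
force: [-0.1, -0.4, -3.5]
grip_width: 0.0138
grip_force: 35.0
```

Emit:
jog_arm(
  motion=[
    [0,0,0,0,0,0.125,-1],
    [0,0,0,0,0,0.125,-1],
    [0,0,0,0,0,0.047,-1],
    [0,0,0,0,0,0,-1],
    [0,0,0,0,0,0,-1],
  ],
)

```text
time_s: 10.0
ee_pos: [0.5599, -0.1963, 0.1312]
eef_rot: [-3.142, 0.0, -0.247]
force: [-0.4, -0.2, -3.5]
grip_width: 0.0138
grip_force: 35.0
```

Emit:
jog_arm(
  motion=[
    [0,0,0.02,0,0,0,-1],
    [0,0,0.02,0,0,0,-1],
    [0,0,0.01,0,0,0,-1],
    [0,0,0,0,0,0,-1],
    [0,0,0,0,0,0,-1],
  ],
)

```text
time_s: 10.5
ee_pos: [0.5604, -0.1965, 0.0819]
eef_rot: [3.142, -0.001, -0.248]
force: [-0.4, -0.3, -2.5]
grip_width: 0.0143
grip_force: 35.0
```

Run:
```python
from h import *
o=ctrl.get_obs();print(o['ee_pos'].round(4),o['eef_rot'].round(4),o['force'].round(1))
w,mw=snap('wrist','w4');s,ms=snap('scene','s4'); d,md=snap('side','d4')
x,y=o['ee_pos'][:2]; a=o['eef_rot'][2]; zu=o['ee_pos'][2]+.0188
Q=np.array([[np.cos(a),-np.sin(a)],[np.sin(a),np.cos(a)]])
L=np.array([[65,45],[-65,45],[-65,-45],[65,-45],[85,65],[-85,65],[-85,-65],[85,-65]])/1e3
P=np.c_[L@Q.T+[x,y],np.full(8,zu+.004)]
out=[]
for n,i,m,bx in(('w',w,mw,None),('s',s,ms,(140,190,130,98)),('d',d,md,(320,230,130,98))):
    uv=proj(m,P); print(n,uv.round(1).tolist())
    if n=='w': bx=(160,60,320,240)
    u0,v0,W,H=bx; k=400/W
    c=cv2.resize(i[v0:v0+H,u0:u0+W,::-1],(400,300),interpolation=cv2.INTER_CUBIC)
    for q in uv:
        cv2.circle(c,tuple(int(t) for t in (q+.5-[u0,v0])*k),2,(0,0,255),-1)
    out.append(c)
out.append(out[0]*0)
cv2.imwrite('pics/c6.png',np.vstack([np.hstack(out[:2]),np.hstack(out[2:])]))
```

```text
[ 0.5604 -0.1965  0.0819] [ 3.1415e+00 -6.0000e-04 -2.4770e-01] [-0.4 -0.3 -2.5]
w [[235.7, 166.8], [250.3, 375.1], [392.1, 375.1], [406.5, 166.7], [194.5, 127.7], [221.7, 400.4], [420.7, 400.4], [447.7, 127.5]]
s [[203.1, 266.4], [230.8, 224.0], [192.9, 215.3], [162.3, 256.2], [207.8, 276.0], [243.2, 220.0], [188.9, 207.8], [148.2, 260.8]]
d [[425.0, 271.0], [360.5, 268.8], [361.6, 299.2], [432.2, 301.9], [433.4, 265.2], [350.5, 262.3], [350.9, 306.3], [445.1, 309.9]]
```

View pics/c6.png

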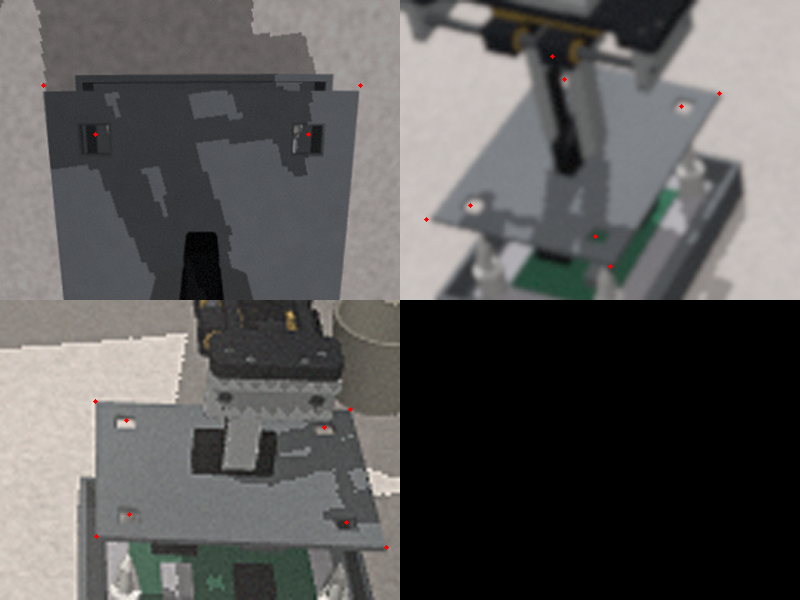

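Predicted and observed holes agree within about 1 px in the scene (for example (684,105) against (681,106)) and side views. The wrist view shows the tray's +x rim at crop (76..333,77), slightly right of the cover's middle. I'm solving for the remaining offset.

Run:
```python
from h import *
from scipy.optimize import least_squares
_,ms=load('s0');_,md=load('d0');_,mw=load('w4')
S=lambda L:np.array(L)/2.96+[150,222]
Dd=lambda L:(np.array(L)-[0,300])/np.array([400/115,278/80])+[335,280]
so=np.array([[-1,-1],[-1,1],[1,-1],[1,1]]); do=np.array([[-1,1],[1,1],[-1,-1],[1,-1]])
ts=S([[137,20],[248,46],[52,140],[167,168]])-[.8,0]; td=Dd([[86,312],[306,320],[91,418],[330,428]])-[0,.6]
# shoulder-disc top centres are blurred: only tips used
def f(p):
    x,y,a,z=p; c,n=np.cos(a),np.sin(a);Q=np.array([[c,-n],[n,c]])
    T=lambda o:np.c_[(o*[.065,.045])@Q.T+[x,y],np.full(4,z)]
    return np.concatenate([(proj(ms,T(so))-ts).ravel(),(proj(md,T(do))-td).ravel()])
r=least_squares(f,[.56,-.2,-.25,.07]);print(r.x,np.degrees(r.x[2]),r.fun.round(1))
J=np.linalg.inv(r.jac.T@r.jac);print('sd',np.sqrt(np.diag(J))*.6)
# wrist: cover corners (far), tray rim corners
cv=np.array([[44,92],[358,92]])*.8+[160,60]; ri=np.array([[76,77],[333,77]])*.8+[160,60]
pc=onz(mw,cv,.1047); print('cover +x edge mid',pc.mean(0).round(4), 'len',np.linalg.norm(pc[0]-pc[1]).round(4))
for z in(.03,.036,.042):
    pr=onz(mw,ri,z);a=-.2477;print(z,'rim mid',pr.mean(0).round(4),'len',np.linalg.norm(pr[0]-pr[1]).round(4),'yaw',np.degrees(np.arctan2(*(pr[0]-pr[1])[1::-1])).round(1)-90)
    e=(pr.mean(0)-pc.mean(0))[:2]; print('   rel in cover xy',(e@[np.cos(a),np.sin(a)]).round(4),'(8mm if centred)',(e@[-np.sin(a),np.cos(a)]).round(4))
o=ctrl.get_obs();e=r.x[:2]-o['ee_pos'][:2];a=-.2477;print('tips-TCP cover xy',e@[np.cos(a),np.sin(a)],e@[-np.sin(a),np.cos(a)])
```

```text
[ 0.56152741 -0.19589641 -0.24719204  0.06706365] -14.163060753126931 [ 0.2 -0.3 -0.1 -0.4 -0.7  0.1  0.4  0.9  0.2 -0.2 -0.1 -0.2 -0.2  0.2
 -0.2 -0. ]
sd [0.00052194 0.00052817 0.00645897 0.00061737]
cover +x edge mid [ 0.6399 -0.2164  0.1047] len 0.1295
0.03 rim mid [ 0.6473 -0.2203  0.03  ] len 0.1468 yaw -14.200000000000003
   rel in cover xy 0.0081 (8mm if centred) -0.0019
0.036 rim mid [ 0.6471 -0.2202  0.036 ] len 0.1435 yaw -14.200000000000003
   rel in cover xy 0.0079 (8mm if centred) -0.0019
0.042 rim mid [ 0.647  -0.2201  0.042 ] len 0.1401 yaw -14.200000000000003
   rel in cover xy 0.0077 (8mm if centred) -0.0019
tips-TCP cover xy 0.0007846563138224833 0.0008922732797838935
```

Emit:
jog_arm(
  motion=[
    [0.0005,0,0.012,0,0,0,-1],
    [0,0,0.01,0,0,0,-1],
    [0,0,0.006,0,0,0,-1],
    [0,0,0.003,0,0,0,-1],
    [0,0,0,0,0,0,-1],
  ],
)

```text
time_s: 11.15
ee_pos: [0.5603, -0.1964, 0.0496]
eef_rot: [-3.141, 0.001, -0.248]
force: [-0.0, -0.3, -1.7]
grip_width: 0.0138
grip_force: 35.0
```

Emit:
jog_arm(
  motion=[
    [0,0,0.002,0,0,0,-1],
    [0,0,0.002,0,0,0,-1],
    [0,0,0,0,0,0,-1],
  ],
)

```text
time_s: 11.45
ee_pos: [0.5605, -0.1965, 0.0461]
eef_rot: [-3.142, 0.0, -0.248]
force: [0.7, -0.0, -3.4]
grip_width: 0.0136
grip_force: 35.0
```

Emit:
jog_arm(
  motion=[
    [0,0,0.002,0,0,0,-1],
    [0,0,0.001,0,0,0,-1],
    [0,0,0,0,0,0,-1],
  ],
)

```text
time_s: 11.75
ee_pos: [0.5606, -0.1967, 0.0432]
eef_rot: [3.141, -0.0, -0.248]
force: [0.9, -2.3, -4.8]
grip_width: 0.0141
grip_force: 35.0
```

A -y side force agrees with the wrist view, so I'll shift that way by 1 mm.

Emit:
jog_arm(
  motion=[
    [0,0.001,0,0,0,0,-1],
    [0,0,0.001,0,0,0,-1],
    [0,0,0,0,0,0,-1],
  ],
)

```text
time_s: 12.05
ee_pos: [0.5602, -0.1973, 0.0421]
eef_rot: [-3.141, 0.0, -0.248]
force: [0.8, -0.3, -3.8]
grip_width: 0.0135
grip_force: 35.0
```

Emit:
jog_arm(
  motion=[
    [0,0,0.002,0,0,0,-1],
    [0,0,0,0,0,0,-1],
    [0,0,0,0,0,0,-1],
  ],
)

```text
time_s: 12.35
ee_pos: [0.5604, -0.1974, 0.0402]
eef_rot: [-3.142, -0.0, -0.248]
force: [0.6, -0.2, -2.8]
grip_width: 0.0138
grip_force: 35.0
```

Emit:
jog_arm(
  motion=[
    [0,0,0.002,0,0,0,-1],
    [0,0,0,0,0,0,-1],
    [0,0,0,0,0,0,-1],
  ],
)

```text
time_s: 12.65
ee_pos: [0.5607, -0.1976, 0.0384]
eef_rot: [3.142, -0.001, -0.248]
force: [5.0, -0.9, -3.7]
grip_width: 0.0139
grip_force: 35.0
```

Emit:
jog_arm(
  motion=[
    [0,0,0.001,0,0,0,-1],
    [0,0,0.001,0,0,0,-1],
    [0,0,0,0,0,0,-1],
  ],
)

```text
time_s: 12.95
ee_pos: [0.561, -0.1977, 0.0368]
eef_rot: [3.141, -0.002, -0.248]
force: [6.5, -2.1, 0.0]
grip_width: 0.0137
grip_force: 35.0
```

Emit:
jog_arm(
  motion=[
    [0,0,0.001,0,0,0,-1],
    [0,0,0,0,0,0,-1],
    [0,0,0,0,0,0,-1],
  ],
)

```text
time_s: 13.25
ee_pos: [0.5609, -0.1977, 0.0361]
eef_rot: [3.141, -0.002, -0.248]
force: [4.4, -1.7, 5.3]
grip_width: 0.0138
grip_force: 35.0
```

The cover is resting on the ramps. I'll ease it 0.5 mm in +x and let go.

Emit:
jog_arm(
  motion=[
    [0.0005,0,-0.001,0,0,0,-1],
    [0,0,0,0,0,0,-1],
    [0,0,0,0,0,0,-0.4],
    [0,0,0,0,0,0,-0.4],
    [0,0,0,0,0,0,-0.4],
  ],
)

```text
time_s: 13.75
ee_pos: [0.5604, -0.1974, 0.036]
eef_rot: [-3.141, 0.001, -0.248]
force: [-0.0, -0.3, -0.1]
grip_width: 0.0281
grip_force: 0.0
```

Emit:
jog_arm(
  motion=[
    [0,0,0,0,0,0,-0.4],
    [0,0,0,0,0,0,-0.4],
    [0,0,-0.01,0,0,0,-0.4],
    [0,0,-0.03,0,0,0,-0.4],
    [0,0,-0.03,0,0,0,-0.4],
  ],
)

```text
time_s: 14.25
ee_pos: [0.5605, -0.1975, 0.1075]
eef_rot: [-3.142, 0.001, -0.248]
force: [0.3, -0.2, 1.2]
grip_width: 0.0278
grip_force: 0.0
```

Emit:
jog_arm(
  motion=[
    [0,0,0,0,0,0,-1],
    [0,0,0,0,0,0,-1],
    [0,0,0,0,0,0,-1],
    [0,0,0,0,0,0,-1],
    [0,0,0,0,0,0,-1],
  ],
)

```text
time_s: 14.75
ee_pos: [0.5605, -0.1975, 0.1055]
eef_rot: [-3.141, 0.001, -0.248]
force: [-0.3, -0.2, -0.6]
grip_width: 0.0004
grip_force: 0.0
```

Run:
```python
from h import *
o=ctrl.get_obs();print(o['ee_pos'].round(4),o['eef_rot'].round(4),o['force'].round(1),o['grip_width'],o['time_s'])
s,ms=snap('scene','s5'); d,md=snap('side','d5'); w,mw=snap('wrist','w5')
c=.5609,-.1977;a=-.2475
Q=np.array([[np.cos(a),-np.sin(a)],[np.sin(a),np.cos(a)]])
L=np.array([[85,65],[-85,65],[-85,-65],[85,-65]])/1e3
P=np.c_[L@Q.T+c,np.full(4,.059)]
out=[]
for i,m,bx in((s,ms,(140,205,133,100)),(d,md,(325,250,133,100)),(w,mw,(160,100,320,240))):
    u0,v0,W,H=bx;k=400/W
    t=cv2.resize(i[v0:v0+H,u0:u0+W,::-1],(400,300),interpolation=cv2.INTER_CUBIC)
    for q in proj(m,P): cv2.circle(t,tuple(int(z) for z in (q+.5-[u0,v0])*k),2,(0,0,255),-1)
    out.append(t)
out.append(out[0]*0)
cv2.imwrite('pics/c7.png',np.vstack([np.hstack(out[:2]),np.hstack(out[2:])]))
```

```text
[ 0.5605 -0.1975  0.1055] [-3.1414e+00  1.3000e-03 -2.4820e-01] [-0.3 -0.2 -0.6] 0.0004042299197938103 14.75
```

View pics/c7.png

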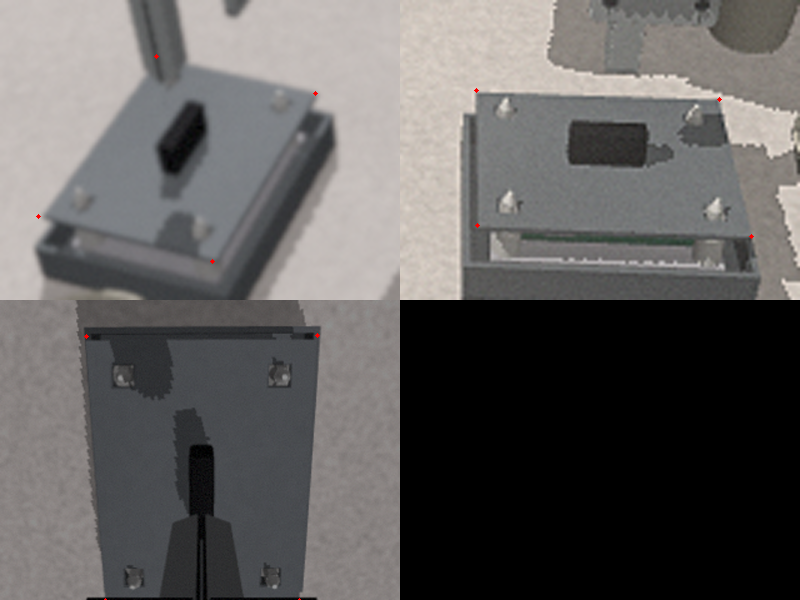

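All four posts show through the holes (wrist crop (123,376), (280,374), (134,577), (270,577)), and the cover lies evenly with the robot clear. Next I move the closed fingers over the inner side of standoff 0.

Emit:
jog_arm(
  motion=[
    [0.021,-0.0225,0,0,0,0,-1],
    [0.021,-0.0225,0,0,0,0,-1],
    [0,0,0.03,0,0,0,-1],
    [0,0,0.02,0,0,0,-1],
    [0,0,0.01,0,0,0,-1],
  ],
  squeeze=30,
)

```text
time_s: 15.4
ee_pos: [0.6118, -0.1638, 0.0441]
eef_rot: [-3.141, 0.003, -0.248]
force: [0.4, -0.1, 0.4]
grip_width: 0.0003
grip_force: 0.0
```

Emit:
jog_arm(
  motion=[
    [0,0,0.004,0,0,0,-1],
    [0,0,0.003,0,0,0,-1],
    [0,0,0.002,0,0,0,-1],
    [0,0,0,0,0,0,-1],
  ],
)

```text
time_s: 15.8
ee_pos: [0.6128, -0.1644, 0.0378]
eef_rot: [3.142, -0.001, -0.248]
force: [0.3, -0.6, -0.2]
grip_width: 0.0003
grip_force: 0.0
```

Emit:
jog_arm(
  motion=[
    [0,0,0.001,0,0,0,-1],
    [0,0,0.001,0,0,0,-1],
    [0,0,0.001,0,0,0,-1],
    [0,0,0,0,0,0,-1],
  ],
)

```text
time_s: 16.2
ee_pos: [0.6125, -0.1643, 0.0342]
eef_rot: [3.142, 0.0, -0.248]
force: [0.6, -0.5, 0.2]
grip_width: 0.0004
grip_force: 0.0
```

Emit:
jog_arm(
  motion=[
    [0,0,0.001,0,0,0,-1],
    [0,0,0.001,0,0,0,-1],
    [0,0,0.001,0,0,0,-1],
    [0,0,0,0,0,0,-1],
  ],
)

```text
time_s: 16.6
ee_pos: [0.6125, -0.1643, 0.031]
eef_rot: [-3.142, 0.0, -0.248]
force: [0.4, 0.0, 1.3]
grip_width: 0.0005
grip_force: 0.0
```

Emit:
jog_arm(
  motion=[
    [0,0,0.001,0,0,0,-1],
    [0,0,0.001,0,0,0,-1],
    [0,0,0.001,0,0,0,-1],
  ],
)

```text
time_s: 16.9
ee_pos: [0.6127, -0.1643, 0.0285]
eef_rot: [3.142, -0.0, -0.248]
force: [-0.9, -0.2, 5.1]
grip_width: 0.0003
grip_force: 2.3
```

Emit:
jog_arm(
  motion=[
    [0,0,0.001,0,0,0,-1],
    [0,0,0.001,0,0,0,-1],
  ],
)

```text
time_s: 17.1
ee_pos: [0.6128, -0.1643, 0.0266]
eef_rot: [-3.142, -0.001, -0.248]
force: [0.0, 0.1, 5.4]
grip_width: 0.0005
grip_force: 2.5
```

Emit:
jog_arm(
  motion=[
    [0,0,0.001,0,0,0,-1],
    [0,0,0.001,0,0,0,-1],
  ],
)

```text
time_s: 17.3
ee_pos: [0.6128, -0.1643, 0.0245]
eef_rot: [3.142, -0.001, -0.248]
force: [-0.6, 0.4, 5.0]
grip_width: 0.0004
grip_force: 2.9
```

Emit:
jog_arm(
  motion=[
    [0,0,0.001,0,0,0,-1],
    [0,0,0.001,0,0,0,-1],
  ],
)

```text
time_s: 17.5
ee_pos: [0.6127, -0.1643, 0.0223]
eef_rot: [3.142, -0.0, -0.248]
force: [0.6, -0.0, 3.5]
grip_width: 0.0005
grip_force: 1.7
```

Emit:
jog_arm(
  motion=[
    [0,0,0.001,0,0,0,-1],
    [0,0,0.001,0,0,0,-1],
  ],
)

```text
time_s: 17.7
ee_pos: [0.6125, -0.1643, 0.02]
eef_rot: [3.142, 0.0, -0.248]
force: [-0.2, -0.5, 5.7]
grip_width: 0.0002
grip_force: 3.2
```

Emit:
jog_arm(
  motion=[
    [0,0,0.001,0,0,0,-1],
    [0,0,0.001,0,0,0,-1],
  ],
)

```text
time_s: 17.9
ee_pos: [0.6127, -0.1644, 0.0189]
eef_rot: [3.141, -0.0, -0.248]
force: [-3.8, 1.2, 11.9]
grip_width: 0.0007
grip_force: 6.0
```

Emit:
jog_arm(
  motion=[
    [0,0,0.001,0,0,0,-1],
    [0,0,0,0,0,0,-1],
  ],
)

```text
time_s: 18.1
ee_pos: [0.6127, -0.1644, 0.0177]
eef_rot: [3.141, -0.0, -0.248]
force: [-2.3, 0.3, 9.0]
grip_width: 0.0004
grip_force: 3.8
```

Emit:
jog_arm(
  motion=[
    [0,0,0.001,0,0,0,-1],
    [0,0,0,0,0,0,-1],
  ],
)

```text
time_s: 18.3
ee_pos: [0.6128, -0.1644, 0.0175]
eef_rot: [3.141, -0.001, -0.248]
force: [-4.8, 1.1, 14.7]
grip_width: 0.0003
grip_force: 7.2
```

Emit:
jog_arm(
  motion=[
    [0,0,0.001,0,0,0,-1],
    [0,0,0,0,0,0,-1],
  ],
)

```text
time_s: 18.5
ee_pos: [0.613, -0.1645, 0.0173]
eef_rot: [3.141, -0.001, -0.248]
force: [-8.3, 2.4, 21.9]
grip_width: 0.0005
grip_force: 10.6
```

Emit:
jog_arm(
  motion=[
    [0,0,0.0005,0,0,0,-1],
    [0,0,0,0,0,0,-1],
  ],
)

```text
time_s: 18.7
ee_pos: [0.613, -0.1645, 0.0172]
eef_rot: [3.141, -0.002, -0.248]
force: [-9.1, 3.1, 24.9]
grip_width: 0.0004
grip_force: 12.4
```

Standoff 0 gave 13.8 mm of travel and then a rigid stop. Next is standoff 3.

Emit:
jog_arm(
  motion=[
    [0,0,-0.015,0,0,0,-1],
    [0,0,-0.03,0,0,0,-1],
    [0,0.045,0,0,0,0,-1],
    [0,0.045,0,0,0,0,-1],
    [0,0,0.015,0,0,0,-1],
  ],
)

```text
time_s: 19.2
ee_pos: [0.5899, -0.2564, 0.0464]
eef_rot: [3.14, -0.003, -0.252]
force: [-0.8, 0.3, 0.1]
grip_width: 0.0005
grip_force: 0.0
```

Emit:
jog_arm(
  motion=[
    [0,0,0.006,0,0,0,-1],
    [0,0,0.004,0,0,0,-1],
    [0,0,0.002,0,0,0,-1],
    [0,0,0,0,0,0,-1],
  ],
)

```text
time_s: 19.6
ee_pos: [0.5907, -0.2506, 0.0326]
eef_rot: [-3.141, 0.0, -0.247]
force: [-0.9, -0.7, 0.5]
grip_width: 0.0008
grip_force: 0.0
```

Emit:
jog_arm(
  motion=[
    [0,0,0.001,0,0,0,-1],
    [0,0,0.001,0,0,0,-1],
    [0,0,0.001,0,0,0,-1],
    [0,0,0.001,0,0,0,-1],
  ],
)

```text
time_s: 20.0
ee_pos: [0.5905, -0.2515, 0.0288]
eef_rot: [3.142, -0.0, -0.248]
force: [-0.1, -0.7, 2.6]
grip_width: 0.0005
grip_force: 1.8
```

Emit:
jog_arm(
  motion=[
    [0,0,0.001,0,0,0,-1],
    [0,0,0.001,0,0,0,-1],
    [0,0,0.001,0,0,0,-1],
  ],
)

```text
time_s: 20.3
ee_pos: [0.5907, -0.2518, 0.0262]
eef_rot: [3.141, -0.001, -0.248]
force: [-1.7, -0.3, 6.0]
grip_width: 0.0005
grip_force: 2.8
```

Emit:
jog_arm(
  motion=[
    [0,0,0.001,0,0,0,-1],
    [0,0,0.001,0,0,0,-1],
    [0,0,0.001,0,0,0,-1],
  ],
)

```text
time_s: 20.6
ee_pos: [0.5908, -0.2519, 0.0234]
eef_rot: [3.141, -0.001, -0.248]
force: [-1.7, 0.3, 6.7]
grip_width: 0.0005
grip_force: 3.3
```

Emit:
jog_arm(
  motion=[
    [0,0,0.001,0,0,0,-1],
    [0,0,0.001,0,0,0,-1],
    [0,0,0.001,0,0,0,-1],
  ],
)

```text
time_s: 20.9
ee_pos: [0.5906, -0.2518, 0.0199]
eef_rot: [3.141, -0.0, -0.248]
force: [-0.6, -1.7, 4.1]
grip_width: 0.0004
grip_force: 1.7
```

Emit:
jog_arm(
  motion=[
    [0,0,0.001,0,0,0,-1],
    [0,0,0.001,0,0,0,-1],
  ],
)

```text
time_s: 21.1
ee_pos: [0.5902, -0.2513, 0.0172]
eef_rot: [-3.141, 0.001, -0.248]
force: [0.5, -0.4, 0.2]
grip_width: 0.0001
grip_force: 0.0
```

Emit:
jog_arm(
  motion=[
    [0,0,0.001,0,0,0,-1],
    [0,0,0,0,0,0,-1],
  ],
)

```text
time_s: 21.3
ee_pos: [0.5903, -0.2513, 0.0167]
eef_rot: [-3.141, 0.001, -0.248]
force: [-2.0, 0.7, 3.8]
grip_width: 0.0007
grip_force: 2.0
```

The force drop at about 0.0175 is the click. I'll confirm the shoulder.

Emit:
jog_arm(
  motion=[
    [0,0,0.001,0,0,0,-1],
    [0,0,0,0,0,0,-1],
  ],
)

```text
time_s: 21.5
ee_pos: [0.5904, -0.2513, 0.0167]
eef_rot: [-3.141, 0.0, -0.248]
force: [-6.3, 3.1, 11.7]
grip_width: 0.0001
grip_force: 6.1
```

Emit:
jog_arm(
  motion=[
    [0,0,0.001,0,0,0,-1],
    [0,0,0,0,0,0,-1],
  ],
)

```text
time_s: 21.7
ee_pos: [0.5905, -0.2514, 0.0165]
eef_rot: [-3.142, -0.0, -0.248]
force: [-10.4, 5.2, 20.3]
grip_width: 0.0005
grip_force: 10.2
```

Emit:
jog_arm(
  motion=[
    [0,0,0.001,0,0,0,-1],
    [0,0,0,0,0,0,-1],
  ],
)

```text
time_s: 21.9
ee_pos: [0.5906, -0.2514, 0.0164]
eef_rot: [3.142, -0.0, -0.248]
force: [-13.6, 7.2, 27.6]
grip_width: 0.0005
grip_force: 14.2
```

Emit:
jog_arm(
  motion=[
    [0,0,-0.016,0,0,0,-1],
    [0,0,-0.03,0,0,0,-1],
    [-0.042,0,0,0,0,0,-1],
    [-0.042,0,0,0,0,0,-1],
    [0,0,0.015,0,0,0,-1],
  ],
)

```text
time_s: 22.4
ee_pos: [0.5061, -0.23, 0.046]
eef_rot: [3.141, -0.0, -0.249]
force: [0.4, -0.9, -0.2]
grip_width: 0.0002
grip_force: 0.0
```

Emit:
jog_arm(
  motion=[
    [0,0,0.006,0,0,0,-1],
    [0,0,0.004,0,0,0,-1],
    [0,0,0.002,0,0,0,-1],
    [0,0,0,0,0,0,-1],
  ],
)

```text
time_s: 22.8
ee_pos: [0.5094, -0.2309, 0.0325]
eef_rot: [-3.142, 0.0, -0.248]
force: [0.6, -0.7, -0.5]
grip_width: 0.0005
grip_force: 0.0
```

Emit:
jog_arm(
  motion=[
    [0,0,0.001,0,0,0,-1],
    [0,0,0.001,0,0,0,-1],
    [0,0,0.001,0,0,0,-1],
    [0,0,0.001,0,0,0,-1],
  ],
)

```text
time_s: 23.2
ee_pos: [0.5091, -0.2309, 0.0287]
eef_rot: [3.142, -0.0, -0.248]
force: [1.3, -1.0, 0.2]
grip_width: 0.0005
grip_force: 0.0
```

Emit:
jog_arm(
  motion=[
    [0,0,0.001,0,0,0,-1],
    [0,0,0.001,0,0,0,-1],
    [0,0,0.001,0,0,0,-1],
  ],
)

```text
time_s: 23.5
ee_pos: [0.509, -0.2309, 0.0256]
eef_rot: [3.142, -0.0, -0.248]
force: [0.6, -0.5, 0.2]
grip_width: 0.0004
grip_force: 0.0
```

Emit:
jog_arm(
  motion=[
    [0,0,0.001,0,0,0,-1],
    [0,0,0.001,0,0,0,-1],
    [0,0,0.001,0,0,0,-1],
  ],
)

```text
time_s: 23.8
ee_pos: [0.509, -0.2309, 0.0227]
eef_rot: [-3.142, -0.0, -0.248]
force: [-0.1, 0.7, 0.0]
grip_width: 0.0002
grip_force: 0.0
```

Emit:
jog_arm(
  motion=[
    [0,0,0.001,0,0,0,-1],
    [0,0,0.001,0,0,0,-1],
  ],
)

```text
time_s: 24.0
ee_pos: [0.509, -0.2309, 0.0207]
eef_rot: [-3.142, -0.0, -0.248]
force: [0.9, 0.0, 0.0]
grip_width: 0.0003
grip_force: 0.0
```

Emit:
jog_arm(
  motion=[
    [0,0,0.001,0,0,0,-1],
    [0,0,0.001,0,0,0,-1],
  ],
)

```text
time_s: 24.2
ee_pos: [0.509, -0.2309, 0.0187]
eef_rot: [-3.142, -0.0, -0.248]
force: [-0.4, -0.1, -0.0]
grip_width: 0.0003
grip_force: 0.0
```

Emit:
jog_arm(
  motion=[
    [0,0,0.001,0,0,0,-1],
    [0,0,0,0,0,0,-1],
  ],
)

```text
time_s: 24.4
ee_pos: [0.509, -0.2308, 0.0176]
eef_rot: [-3.142, 0.0, -0.248]
force: [0.2, 0.4, -0.5]
grip_width: 0.0005
grip_force: 0.0
```

Emit:
jog_arm(
  motion=[
    [0,0,0.001,0,0,0,-1],
    [0,0,0,0,0,0,-1],
  ],
)

```text
time_s: 24.6
ee_pos: [0.5091, -0.2309, 0.0168]
eef_rot: [3.142, -0.0, -0.248]
force: [0.1, -0.2, 0.2]
grip_width: 0.0001
grip_force: 0.0
```

Emit:
jog_arm(
  motion=[
    [0,0,0.001,0,0,0,-1],
    [0,0,0,0,0,0,-1],
  ],
)

```text
time_s: 24.8
ee_pos: [0.5092, -0.231, 0.0167]
eef_rot: [3.141, -0.0, -0.248]
force: [-4.3, 2.7, 11.1]
grip_width: 0.0003
grip_force: 5.5
```

Emit:
jog_arm(
  motion=[
    [0,0,0.001,0,0,0,-1],
    [0,0,0,0,0,0,-1],
  ],
)

```text
time_s: 25.0
ee_pos: [0.5093, -0.231, 0.0165]
eef_rot: [3.141, -0.001, -0.248]
force: [-9.2, 4.1, 22.4]
grip_width: 0.0008
grip_force: 10.7
```

Run:
```python
from h import *
o=ctrl.get_obs();print(o['ee_pos'].round(4),o['force'].round(1),o['time_s'])
s,ms=snap('scene','s6'); d,md=snap('side','d6')
# numeric: track plate corners/holes by template shift from s5->s6, d5->d6
for a,b,m in(('s5','s6',ms),('d5','d6',md)):
    A,_=load(a);B,_=load(b);A=cv2.cvtColor(A,6);B=cv2.cvtColor(B,6)
    c=.5609,-.1977;t=-.2475
    Q=np.array([[np.cos(t),-np.sin(t)],[np.sin(t),np.cos(t)]])
    L=np.array([[85,65],[-85,65],[-85,-65],[85,-65]])/1e3
    uv=proj(m,np.c_[L@Q.T+c,np.full(4,.059)]); dn=proj(m,np.c_[L@Q.T+c,np.full(4,.049)])
    for i,p in enumerate(uv):
        u,v=np.round(p).astype(int);T=A[v-6:v+7,u-6:u+7];W=B[v-16:v+17,u-16:u+17]
        r=cv2.matchTemplate(W,T,cv2.TM_CCOEFF_NORMED);_,q,_,l=cv2.minMaxLoc(r);print(a,i,(l[0]-10,l[1]-10),round(q,2),'10mm down =',(dn[i]-p).round(1))
```

```text
[ 0.5093 -0.231   0.0165] [-9.2  4.1 22.4] 25.0
s5 0 (-2, 0) 0.52 10mm down = [0.7 3.2]
s5 1 (6, 7) 0.92 10mm down = [0.4 3.2]
s5 2 (-5, 5) 0.99 10mm down = [0.7 3.2]
s5 3 (-3, 10) 0.94 10mm down = [1.  3.3]
d5 0 (1, 5) 0.6 10mm down = [-0.7  3.6]
d5 1 (-4, 7) 0.84 10mm down = [-0.2  3.6]
d5 2 (0, 5) 0.97 10mm down = [-0.2  3.7]
d5 3 (1, 5) 0.85 10mm down = [-0.9  3.7]
```

Standoff 2 was already down and is rigid at the same level. Standoff 1 is next.

Emit:
jog_arm(
  motion=[
    [0,0,-0.016,0,0,0,-1],
    [0,0,-0.045,0,0,0,-1],
    [0,-0.045,0,0,0,0,-1],
    [0,-0.045,0,0,0,0,-1],
    [0,0,0.03,0,0,0,-1],
  ],
)

```text
time_s: 25.6
ee_pos: [0.5341, -0.1404, 0.0489]
eef_rot: [-3.142, -0.007, -0.245]
force: [-0.3, -0.5, -0.9]
grip_width: 0.0003
grip_force: 0.0
```

Emit:
jog_arm(
  motion=[
    [0,0,0.006,0,0,0,-1],
    [0,0,0.004,0,0,0,-1],
    [0,0,0.002,0,0,0,-1],
    [0,0,0,0,0,0,-1],
  ],
)

```text
time_s: 26.0
ee_pos: [0.5312, -0.1444, 0.0342]
eef_rot: [3.142, -0.001, -0.249]
force: [0.4, 0.4, 0.8]
grip_width: 0.0004
grip_force: 0.0
```

Emit:
jog_arm(
  motion=[
    [0,0,0.001,0,0,0,-1],
    [0,0,0.001,0,0,0,-1],
    [0,0,0.001,0,0,0,-1],
    [0,0,0.001,0,0,0,-1],
  ],
)

```text
time_s: 26.4
ee_pos: [0.5312, -0.1437, 0.0298]
eef_rot: [-3.142, -0.0, -0.248]
force: [0.5, -0.3, 0.4]
grip_width: 0.0002
grip_force: 0.0
```

Emit:
jog_arm(
  motion=[
    [0,0,0.001,0,0,0,-1],
    [0,0,0.001,0,0,0,-1],
    [0,0,0.001,0,0,0,-1],
  ],
)

```text
time_s: 26.7
ee_pos: [0.5311, -0.1436, 0.0267]
eef_rot: [3.142, 0.0, -0.248]
force: [-0.0, 0.5, -0.5]
grip_width: 0.0004
grip_force: 0.0
```

Emit:
jog_arm(
  motion=[
    [0,0,0.001,0,0,0,-1],
    [0,0,0.001,0,0,0,-1],
    [0,0,0.001,0,0,0,-1],
  ],
)

```text
time_s: 27.0
ee_pos: [0.5311, -0.1436, 0.0237]
eef_rot: [3.142, -0.0, -0.248]
force: [1.5, 0.4, -0.3]
grip_width: 0.0007
grip_force: 0.0
```

Emit:
jog_arm(
  motion=[
    [0,0,0.001,0,0,0,-1],
    [0,0,0.001,0,0,0,-1],
    [0,0,0.001,0,0,0,-1],
    [0,0,0.001,0,0,0,-1],
  ],
)

```text
time_s: 27.4
ee_pos: [0.5311, -0.1436, 0.0196]
eef_rot: [-3.142, 0.0, -0.248]
force: [-0.5, -1.1, -0.6]
grip_width: 0.0
grip_force: 0.0
```

Emit:
jog_arm(
  motion=[
    [0,0,0.001,0,0,0,-1],
    [0,0,0.001,0,0,0,-1],
    [0,0,0.001,0,0,0,-1],
  ],
)

```text
time_s: 27.7
ee_pos: [0.5311, -0.1437, 0.0167]
eef_rot: [-3.142, 0.0, -0.248]
force: [-1.2, 0.1, 7.3]
grip_width: -0.0001
grip_force: 4.1
```

Emit:
jog_arm(
  motion=[
    [0,0,0.001,0,0,0,-1],
    [0,0,0,0,0,0,-1],
  ],
)

```text
time_s: 27.9
ee_pos: [0.5313, -0.1437, 0.0167]
eef_rot: [3.142, -0.0, -0.248]
force: [-4.6, 1.8, 11.2]
grip_width: 0.0005
grip_force: 5.7
```

Emit:
jog_arm(
  motion=[
    [0,0,0.001,0,0,0,-1],
    [0,0,0,0,0,0,-1],
  ],
)

```text
time_s: 28.1
ee_pos: [0.5313, -0.1437, 0.0165]
eef_rot: [3.141, -0.001, -0.248]
force: [-9.6, 4.4, 22.3]
grip_width: 0.0004
grip_force: 11.1
```

All four are at the same rigid level. Standoff 0 had stopped 0.7 mm higher, so I'm pressing it again to check.

Emit:
jog_arm(
  motion=[
    [0,0,-0.016,0,0,0,-1],
    [0,0,-0.03,0,0,0,-1],
    [0.042,0,0,0,0,0,-1],
    [0.042,0,0,0,0,0,-1],
    [0,0,0.02,0,0,0,-1],
  ],
)

```text
time_s: 28.6
ee_pos: [0.6175, -0.1658, 0.0433]
eef_rot: [3.141, -0.008, -0.248]
force: [-0.8, 0.1, 0.5]
grip_width: 0.0007
grip_force: 0.0
```

Emit:
jog_arm(
  motion=[
    [0,0,0.006,0,0,0,-1],
    [0,0,0.006,0,0,0,-1],
    [0,0,0.004,0,0,0,-1],
    [0,0,0.002,0,0,0,-1],
    [0,0,0,0,0,0,-1],
  ],
)

```text
time_s: 29.1
ee_pos: [0.6125, -0.1643, 0.0231]
eef_rot: [3.142, -0.0, -0.248]
force: [0.4, -0.1, 0.3]
grip_width: 0.0004
grip_force: 0.0
```

Emit:
jog_arm(
  motion=[
    [0,0,0.001,0,0,0,-1],
    [0,0,0.001,0,0,0,-1],
    [0,0,0.001,0,0,0,-1],
    [0,0,0,0,0,0,-1],
  ],
)

```text
time_s: 29.5
ee_pos: [0.6125, -0.1643, 0.0196]
eef_rot: [-3.142, 0.0, -0.248]
force: [-0.2, -0.1, 0.4]
grip_width: 0.0003
grip_force: 0.0
```

Emit:
jog_arm(
  motion=[
    [0,0,0.001,0,0,0,-1],
    [0,0,0.001,0,0,0,-1],
    [0,0,0,0,0,0,-1],
  ],
)

```text
time_s: 29.8
ee_pos: [0.6125, -0.1642, 0.0175]
eef_rot: [-3.142, 0.0, -0.248]
force: [-0.6, 0.4, 0.8]
grip_width: 0.0004
grip_force: 0.0
```

Emit:
jog_arm(
  motion=[
    [0,0,0.001,0,0,0,-1],
    [0,0,0.001,0,0,0,-1],
    [0,0,0,0,0,0,-1],
  ],
)

```text
time_s: 30.1
ee_pos: [0.6127, -0.1643, 0.0167]
eef_rot: [3.142, -0.001, -0.248]
force: [-4.2, 1.1, 8.7]
grip_width: 0.0007
grip_force: 4.5
```

Emit:
jog_arm(
  motion=[
    [0,0,0.001,0,0,0,-1],
    [0,0,0,0,0,0,-1],
  ],
)

```text
time_s: 30.3
ee_pos: [0.6128, -0.1644, 0.0166]
eef_rot: [3.141, -0.001, -0.248]
force: [-8.2, 2.0, 17.3]
grip_width: 0.0005
grip_force: 8.6
```

Emit:
jog_arm(
  motion=[
    [0,0,-0.01,0,0,0,-1],
    [0,0,-0.04,0,0,0,-1],
    [0,0,-0.05,0,0,0,-1],
    [-0.04,0,-0.04,0,0,0,-1],
    [-0.05,0,-0.02,0,0,0,-1],
  ],
)

```text
time_s: 30.8
ee_pos: [0.5338, -0.1444, 0.1716]
eef_rot: [3.141, -0.004, -0.248]
force: [0.2, -0.6, 1.0]
grip_width: 0.0003
grip_force: 0.0
```

Emit:
jog_arm(
  motion=[
    [-0.05,0,0,0,0,0,-1],
    [-0.05,0,0,0,0,0,-1],
    [0,0,0,0,0,0,-1],
  ],
)

```text
time_s: 31.1
ee_pos: [0.4317, -0.1181, 0.1686]
eef_rot: [-3.142, 0.001, -0.248]
force: [0.3, -0.9, -0.7]
grip_width: -0.0
grip_force: 0.0
```

Run:
```python
from h import *
o=ctrl.get_obs();print(o['ee_pos'].round(4),o['force'].round(1),o['time_s'])
s,ms=snap('scene','s7'); d,md=snap('side','d7')
# bar + plate: edge-fit height by template shift of the bar & posts-free corners between s5/d5 and now
for a,b,m in(('s5','s7',ms),('d5','d7',md)):
    A,_=load(a);B,_=load(b);A=cv2.cvtColor(A,6);B=cv2.cvtColor(B,6)
    A,B=[cv2.resize(i,None,fx=4,fy=4,interpolation=cv2.INTER_CUBIC) for i in(A,B)]
    t=-.2475;Q=np.array([[np.cos(t),-np.sin(t)],[np.sin(t),np.cos(t)]])
    L=np.array([[85,65],[-85,65],[-85,-65],[85,-65],[0,0]])/1e3
    z=np.array([.059]*4+[.087]);X=L@Q.T+[.5609,-.1977]
    uv=proj(m,np.c_[X,z]);dn=proj(m,np.c_[X,z-.014])
    for i,p in enumerate(uv):
        u,v=np.round(4*p).astype(int);h=28;T=A[v-h:v+h,u-h:u+h];W=B[v-h-32:v+h+32,u-h-12:u+h+12]
        r=cv2.matchTemplate(W,T,cv2.TM_CCOEFF_NORMED);_,q,_,l=cv2.minMaxLoc(r);print(a,i,((l[0]-12)/4,(l[1]-32)/4),round(q,2),'14mm =',(dn[i]-p).round(1))
```

```text
[ 0.4317 -0.1181  0.1686] [ 0.3 -0.9 -0.7] 31.1
s5 0 (-3.0, -8.0) 0.37 14mm = [0.9 4.5]
s5 1 (3.0, 4.75) 0.86 14mm = [0.6 4.5]
s5 2 (-0.75, 8.0) 0.37 14mm = [1.  4.5]
s5 3 (-3.0, 8.0) 0.9 14mm = [1.4 4.5]
s5 4 (1.25, 4.0) 1.0 14mm = [1.  4.7]
d5 0 (1.75, 4.5) 0.68 14mm = [-1.  5.]
d5 1 (-3.0, 4.25) 0.79 14mm = [-0.3  5. ]
d5 2 (0.0, 4.5) 0.98 14mm = [-0.3  5.2]
d5 3 (0.75, 4.75) 0.88 14mm = [-1.2  5.2]
d5 4 (-2.25, 4.25) 0.98 14mm = [-0.7  5.3]
```

All four points stop rigidly at the same height (0.0165 to 0.0167), the plate went down evenly by about 13 mm, and the robot is clear. I'm handing in.

```bash
python3 -c "
from station import ctrl
print(ctrl.hand_in())"
```

```text
the job is handed in; nothing more can be done
None
```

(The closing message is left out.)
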